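# Refit the mirror-light dimmer knob and hold it pressed

## Task

The black knob has come off the mirror-light dimmer: take it from the porcelain tray, turn it so that the flat in its bore matches the flat on the brass D-shaft, and push it fully home on the shaft. Then keep pressing, so that the sprung shaft is pushed right in, and finish while still holding the knob pressed down: do not let go. Leave the other toiletries standing where they are.

Things in the scene. Friction and masses are not known exactly. Their poses are not given: they have to be found in the camera images.
- knob: loose black knob, about 45 g, upright on the tray's floor, bore down. Round base 44 mm across and 20 mm high; on it a grip bar 44 mm long (along the knob's x), 14 mm wide (y) and 22 mm high: 42 mm in all. Origin: centre of the underside = mouth of the bore; z up. White pointer line on top of the bar's +x half and down its +x end: the bore's flat is on this side
- knob_bore (a point): on the knob's axis at the ceiling of its D-shaped bore, 16 mm above the underside. Bore: 14 mm diameter, cut by a flat 4 mm from the axis on the pointer (+x) side, mouth chamfered 1.5 mm. It goes onto the shaft only within about 11 degrees of the right angle; a half turn off does not fit. Not visible while the knob stands
- knob_pointer (a point): point on the knob at the outer end of the white pointer line: 22 mm along the knob's x from its axis, 42 mm above its underside (level with the top)
- dimmer: mirror-light dimmer unit, fixed for the run: white box 124 (x) x 104 (y) x 48 mm high with a dark steel top plate and a dotted scale; the upright shaft stands at the middle of its top. Origin: centre of its underside; z up.
- dimmer_top (a point): point on the shaft's axis at the level of the dimmer's top plate, 48 mm above the shelf; fixed to the unit
- shaft_base (a point): foot of the brass D-shaft, on its axis; moves and turns with it. The shaft stands 26 mm up from here (z): 12 mm diameter, cut by a flat 3 mm from the axis on this frame's +x side, tip chamfered. Collar at the foot 38 mm across, 2 mm high, orange tick on the flat side. Knob fully home: bore ceiling on the tip, knob underside 10 mm above this point, knob x and shaft x alike
- plunger (a joint): how far the shaft is pressed in, m: 0 out, 0.006 at its stop. Spring: about 5 N to start it moving, 1 N more per mm, 11 N at the stop; it springs back when let go. Pressed in fully, the knob's underside is still 4 mm clear of the top plate.
- spindle (a joint): turn of the shaft in the unit, rad, counterclockwise from above; 0 when the flat faces the dimmer's +x. Stiff (0.05 N m of friction), range -2.3 to 2.3, stays where it is left; at the start it stands within 0.5 rad of 0
- tray: white porcelain tray, 150 (x) x 120 (y) mm, loose, 0.5 kg; floor 6 mm above the shelf, rim 13 mm high and 6 mm wide. Origin: centre of its underside
- tumbler: bystander: cobalt glass tumbler, 74 mm across the rim, 100 mm high; origin under its centre
- mascara: bystander: standing black mascara tube with gold cap, 22 mm across, 112 mm high; origin under its centre; stands between tray and dimmer
- hair_stick: bystander: sandalwood hair stick lying flat, 183 mm long, 10 mm thick; origin on its underside near its middle, x along it
- brush_pot: bystander: white porcelain pot 70 mm across and 90 mm high with make-up brushes that reach to about 200 mm; origin under its centre
- lotion: bystander: pink lotion bottle, 52 mm across, 130 mm high; origin under its centre
- cream_jar: bystander: amber cream jar with gold lid, 60 mm across, 50 mm high; origin under its centre

How it is judged:
On the way:
1. the knob is lifted from the tray, more than 30 mm above its floor, in the gripper (z of knob in the frame of tray above 0.036 m and contact force between the fingers and knob above 1 N), for 0.2 s.
At the end, for the whole second after the job is handed in: Knob fully home on the shaft: axes within 3 mm, underside at most 11.5 mm above the shaft's foot, pointer on the flat side within 0.25 rad, upright within 0.1 rad; shaft pressed in more than 3 of 6 mm; fingers on the knob with over 3 N; all through the last second (horizontal distance between knob and shaft_base below 0.003 m and z of knob in the frame of shaft_base below 0.0115 m and x of knob_pointer in the frame of shaft_base above 0.01 m and angle between the x axis of knob and the x axis of shaft_base, either way round below 0.25 rad and angle between knob's own z axis and vertical below 0.1 rad and value of joint plunger above 0.003 m and contact force between the fingers and knob above 3 N); the arm keeps its last pose, push and grip.
It fails at once if the tumbler or the mascara is shifted by more than 30 mm or knocked over (distance of any of tumbler, mascara from where it was at the start of the episode above 0.03 m or angle between any of tumbler, mascara's own z axis and vertical above 0.5 rad).
It fails at once if the hair stick or the brush pot is shifted by more than 30 mm or knocked over (distance of any of hair_stick, brush_pot from where it was at the start of the episode above 0.03 m or angle between any of hair_stick, brush_pot's own z axis and vertical above 0.5 rad).
It fails at once if the lotion or the cream jar is shifted by more than 30 mm or knocked over (distance of any of lotion, cream_jar from where it was at the start of the episode above 0.03 m or angle between any of lotion, cream_jar's own z axis and vertical above 0.5 rad).
It also fails if it takes over 48 s, if anything falls off the work surface, if the arm or the gripper's body presses on something with over 40 N, if the wrist force passes 120 N, or if a joint passes its speed limit or range.

## Robot

A 6-joint arm with a two-finger parallel gripper is mounted at the origin on the work surface. World frame = base frame: x ahead of the robot, y to its left, z up, the work surface at z = 0. Lengths are in m, angles in rad, forces in N, time in s.
With the tool pointing down it reaches from about 0.275 to 1 m from the base axis. Payload 8.4 kg.
Tool frame: the origin (TCP) lies on the centre line of the jaws, within the pads' length; the fingertips stand 17 mm ahead of it and the grasp point (between the pads) lies 2 mm behind it; z points along the fingers, y is the line along which they close (so a half turn about z gives the same grasp; the last joint's range is limited). The gripper opens to 85 mm and grips with 20 to 120 N. Pads are 22 mm wide; open, the fingers measure 114 mm over their backs; the gripper's body (76 mm by 85 mm) begins 54 mm behind the grasp point. The pads swing forward as they close: fully open they stand 13 mm farther back than shut.
Start: joints at [-1.242, 0.353, 1.633, -0, 1.155, -0.002], TCP at [0.203, -0.591, 0.248] pointing down, gripper open.
Joint ranges: [-2.63, 2.63], [-0.92, 2.1], [0.06, 2.66], [-1.3, 4.44], [0, 2.69], [-3.02, 3.02]. Speed limits (rad/s): [2.22, 2.22, 2.79, 3.14, 3.14, 3.14].

## Interface

Orientations are given as [roll, pitch, yaw] about the fixed x, y, z axes, in that order (R = Rz(yaw) Ry(pitch) Rx(roll)).
In Python, from workcell import r, capture gives the robot as it stands (r), with the cameras as plain functions.
- The arm moves only by the shell command python3 inch.py [FORCE], which reads ROWS from standard input. ROWS is a JSON list of rows, 1 to 8 of them, each an object with the fields dx, dy, dz (the shift in fractions of the full range, 1 being 0.4 m), yaw (a turn about the tool's z in normalised numbers (1 is 360 degrees)), jaw (the finger opening in m); a field left out counts as zero (the opening has to be given); each row shifts and turns the commanded pose from where the row before left it, along the tool's axes as they then stand; what a row does not reach is not made up. A row lasts 1/12 s, in which the tool goes at most 0.0417 m and 0.125 rad, less where a joint would pass 70% of its speed; a pose out of reach is approached as far as the arm can. The fingers move at their own pace and stop on an object; FORCE is the grip in N (left out, the last holds). Time passes only in rows, so rows that do not move let the fingers close. It prints the time, the measured TCP pose, the force, the opening and the grip force at its end. A shift or turn number past 1, either way, is cut back to 1. Input that does not fit is refused with a message, and nothing moves.
- r.read_state(): the state, without advancing time (a new reading comes with each control period).
- capture(name): name is "scene" or "top"; returns a dict with "frame" (420x560x3 uint8, red, green, blue), "mtx" (3x3 intrinsics, pixels), "camera_from_world" (4x4, takes a point from world to camera coordinates). Camera axes: x right, y down, z forward; pixel columns grow to the right and rows downward; lengths in m; the calibration is good to about 2 mm. A picture is of the moment at which its call begins. There is no depth.
- r.sign_off(): hands the job in; it is judged then, once.
The state is a dict: "t": time; "joint_pos": joint angles; "dq": joint speeds; "effort": joint torques, N m; "tcp_pos": TCP position; "orientation": TCP orientation; "force": force on the tool from outside, world axes, zero at the start; "ft_torque": the same for the moment, N m; "grip_width": finger opening in m; "finger_force": force on a finger pad.
Only numpy, scipy, OpenCV 4.12 (cv2) and the standard library are available. Lean on these libraries where they do the work, as an engineer would, in place of code of your own. Each camera call takes 0.05 s, during which the arm holds its last target. There are 200 camera calls.

## Working session

There is one attempt and no reset: what is moved stays moved. The work goes in short steps, Python scripts to look and compute and a shell command to move; the robot and the scene stay as the last step left them, time stands still between calls to the robot, and variables do not carry over. Pictures are saved under pics/ and viewed, at most 10 in all, crops included, and the job is handed in when it is done.

```bash
ls; mkdir -p pics; python3 - <<'E'
from workcell import r, capture
import cv2,numpy as np
for n in("scene","top"):
    c=capture(n);cv2.imwrite(f"pics/{n}0.png",c["frame"][:,:,::-1]);np.savez(f"pics/{n}0.npz",**c)
    T=c["camera_from_world"];print(n,c["mtx"].tolist(),(-T[:3,:3].T@T[:3,3]).round(3),T[:3,:3].round(2).tolist())
print(r.read_state())
E
```

```text
inch.py
pics
workcell.py
scene [[398.98445717339945, 0.0, 281.51226616527777], [0.0, 398.98445717339945, 212.0960869323311], [0.0, 0.0, 1.0]] [ 1.03  -0.053  0.782] [[0.17, 0.99, -0.01], [0.85, -0.15, -0.5], [-0.49, 0.08, -0.87]]
top [[476.0843707250543, 0.0, 281.3868043642262], [0.0, 476.0843707250543, 202.81475833804163], [0.0, 0.0, 1.0]] [ 0.514 -0.004  1.032] [[-0.02, -1.0, -0.01], [-1.0, 0.02, -0.08], [0.09, 0.01, -1.0]]
{'t': 0.1, 'joint_pos': array([-1.24239958e+00,  3.53619795e-01,  1.63408618e+00,  2.60766165e-06,
        1.15522868e+00, -2.39617598e-03]), 'dq': array([-0.00017176, -0.00044734, -0.00302043,  0.00080017, -0.00049806,
        0.00065927]), 'effort': array([ 1.19751716e-03, -6.06354403e+01, -3.42821968e+01, -3.77555114e-05,
        3.85987558e-03, -2.61314477e-05]), 'tcp_pos': array([ 0.20285907, -0.59070498,  0.2475999 ]), 'orientation': array([-3.14025066e+00, -5.59996566e-06,  3.30791863e-01]), 'force': array([ 0.50434823, -0.52045446,  0.22428806]), 'ft_torque': array([ 0.00122186,  0.00788126, -0.04334883]), 'finger_force': 0.0, 'grip_width': 0.08552287128775328}
```

View pics/scene0.png

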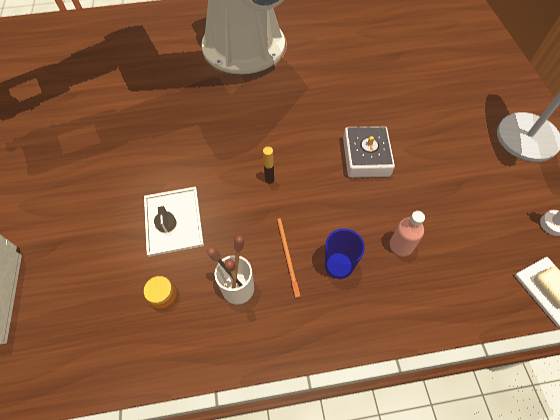

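View pics/top0.png

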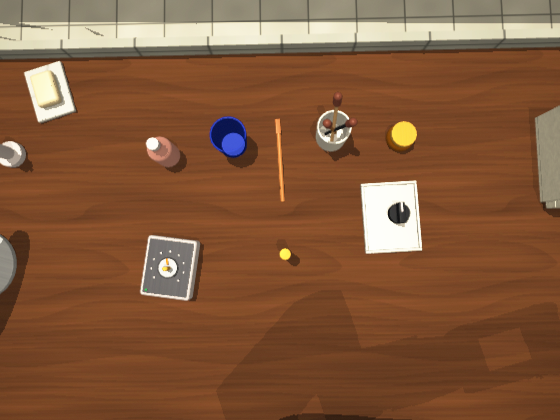

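The knob is at scene (165,220) and top (399,213), and the dimmer shaft at scene (370,143) and top (167,268). The mascara (top 285,254) stands between them. I'll zoom in on both for details.

```bash
python3 - <<'E'
import cv2,numpy as np
s=cv2.imread("pics/scene0.png");t=cv2.imread("pics/top0.png")
def crop(im,cx,cy,h=25):return cv2.resize(im[cy-h+6:cy+h-6,cx-h:cx+h],(400,304),interpolation=cv2.INTER_CUBIC)
cv2.imwrite("pics/z.png",np.vstack([np.hstack([crop(s,165,220),crop(t,399,213)])[:300],np.hstack([crop(s,370,145),crop(t,168,268)])[:300]]))
E
```

```text
(no output)
```

View pics/z.png

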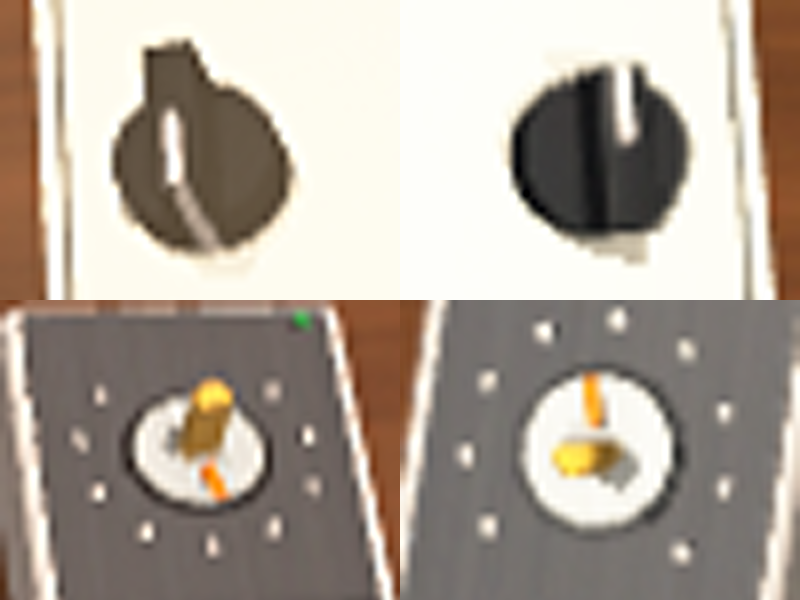

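The pointer line runs toward image-up in the top view, about world +x, and its outer end is at scene z-crop (176,185) and top z-crop (222,66). The orange tick on the white collar also faces roughly +x. Next I'll measure.

```bash
cat >h.py <<'E'
import cv2,numpy as np
from scipy.optimize import least_squares
def C(c):
    return np.array(c["mtx"]),np.array(c["camera_from_world"])
def ray(c,p):
    K,T=C(c);d=T[:3,:3].T@np.linalg.solve(K,[p[0],p[1],1]);return -T[:3,:3].T@T[:3,3],d
def plane(c,p,z):
    o,d=ray(c,p);return o+d*(z-o[2])/d[2]
def proj(c,P):
    K,T=C(c);q=K@(T[:3,:3]@P+T[:3,3]);return q[:2]/q[2]
def tri(cs,ps):
    X=cv2.triangulatePoints(*[C(c)[0]@C(c)[1][:3] for c in cs],*[np.float64(p).reshape(2,1) for p in ps]).ravel();X=X[:3]/X[3]
    return X,[np.linalg.norm(proj(c,X)-p).round(2) for c,p in zip(cs,ps)]
def circ(P,R):
    f=lambda v:np.hypot(*(P-v).T)-R
    s=least_squares(f,P.mean(0),loss="soft_l1",f_scale=.0005);return s.x,np.abs(s.fun).mean()
E
cat >m.py <<'E'
from h import *
s=dict(np.load("pics/scene0.npz"));t=dict(np.load("pics/top0.npz"));cs=[s,t]
def px(cx,cy,X,Y):return np.array([cx-25+X/8-.44,cy-19+Y/8-.44])
K=lambda a,b:tri(cs,[px(165,220,*a),px(399,213,*b)])
D=lambda a,b:tri(cs,[px(370,145,*a),px(168,268,*b)])
o,i=K((176,185),(222,66)),K((172,110),(228,140));print("pointer out,in",o,i)
d=(o[0]-i[0])[:2];print("yaw knob",np.degrees(np.arctan2(d[1],d[0])),"axis",o[0][:2]-.022*d/np.hypot(*d))
for c,z,a in((s,.05,(px(165,220,172,110),px(165,220,176,185))),(t,.05,(px(399,213,228,140),px(399,213,222,66)))):
    a,b=[plane(c,p,.048) for p in a];e=(b-a)[:2];print(" single view yaw",np.degrees(np.arctan2(e[1],e[0])),np.hypot(*e),"axis",b[:2]-.022*e/np.hypot(*e))
for n,c,(x,y) in(("s",s,(165,220)),("t",t,(399,213))):
    g=c["frame"].max(2);m=np.zeros_like(g);m[y-19:y+19,x-19:x+19]=(g<130)[y-19:y+19,x-19:x+19]
    k=max(cv2.findContours(m,0,1)[0],key=cv2.contourArea)[:,0].astype(float)
    P=np.array([plane(c,p,.026)[:2] for p in k]);cam=ray(c,(0,0))[0][:2];cen=P.mean(0)
    v=(cen-cam)/np.hypot(*(cen-cam));q=P[(P-cen)@v>-.008]
    print(n,"disc circle, all/far",circ(P,.022),circ(q,.022),len(q))
cc=[];ti=[]
for c,(x,y) in((s,(370,145)),(t,(168,268))):
    f=c["frame"].astype(int);hsv=cv2.cvtColor(c["frame"],cv2.COLOR_RGB2HSV)
    w=np.zeros(f.shape[:2],np.uint8);sl=np.s_[y-12:y+12,x-12:x+12]
    w[sl]=(f.max(2)>140)[sl]
    k=max(cv2.findContours(w,0,1)[0],key=cv2.contourArea);h=cv2.convexHull(k)
    e=cv2.fitEllipse(h);cc.append(np.array(e[0]));print("collar",e)
    P=np.array([plane(c,p,.05)[:2] for p in h[:,0].astype(float)]);print(" circle",circ(P,.019))
    o=np.zeros_like(w);o[sl]=((hsv[...,0]<17)&(hsv[...,1]>110)&(f.max(2)>180))[sl]
    yx=np.argwhere(o);print(" orange px",yx.tolist())
X,e=tri(cs,cc);print("collar tri",X,e)
print("tip",D((212,392),(180,458)))
tk=D((215,483),(194,400));print("tick",tk,np.degrees(np.arctan2(*(tk[0]-X)[1::-1])))
for c,p in((s,[px(370,145,205,466),px(370,145,224,500)]),(t,[px(168,268,198,425),px(168,268,190,376)])):
    a,b=[plane(c,q,.05) for q in p];e=(b-a);print(" tick dir",np.degrees(np.arctan2(e[1],e[0])),a[:2],b[:2])
E
python3 m.py
```

```text
pointer out,in (array([ 0.59583325, -0.24113435,  0.04233671]), [np.float64(0.08), np.float64(0.06)]) (array([ 0.57616869, -0.24047272,  0.04799719]), [np.float64(0.01), np.float64(0.0)])
yaw knob -1.9270480060444768 axis [ 0.5738457  -0.24039456]
 single view yaw 1.5626741276510745 0.02298024748078501 axis [ 0.57714909 -0.24045584]
 single view yaw 2.397044546443319 0.019207552318984585 axis [ 0.57337817 -0.24058124]
s disc circle, all/far (array([ 0.57963546, -0.23759368]), np.float64(0.005889310307996694)) (array([ 0.56570717, -0.23634132]), np.float64(0.006266397008077168)) 61
t disc circle, all/far (array([ 0.57313225, -0.23779578]), np.float64(0.002618933234807061)) (array([ 0.57262151, -0.23707572]), np.float64(0.0035307158359807905)) 52
collar ((369.6013488769531, 143.5993194580078), (15.112927436828613, 15.790674209594727), 89.78145599365234)
 circle (array([0.47033513, 0.24449764]), np.float64(0.0017462283707140017))
 orange px [[136, 370], [146, 371], [147, 370], [148, 370], [148, 372], [149, 371], [150, 372], [150, 373]]
collar ((167.0331268310547, 267.3515930175781), (18.471572875976562, 19.3758544921875), 2.0651936531066895)
 circle (array([0.46908876, 0.24561328]), np.float64(0.0004303746971374288))
 orange px [[258, 167], [264, 167]]
collar tri [0.46902057 0.24543818 0.05072609] [np.float64(0.0), np.float64(0.0)]
tip (array([ 0.35398747,  0.3338501 , -0.2573474 ]), [np.float64(2.3), np.float64(1.93)])
tick (array([ 0.36792676,  0.34055408, -0.30334293]), [np.float64(2.08), np.float64(1.73)]) 136.74508986390057
 tick dir 9.874989621892658 [0.57808381 0.21597476] [0.58976878 0.21800886]
 tick dir 9.578298394413245 [0.39939635 0.24482887] [0.41177975 0.24691854]
```

```bash
sed -i 's/(212,392),(180,458)/(212,92),(180,158)/;s/(215,483),(194,400)/(215,183),(194,100)/;s/205,466/205,166/;s/224,500/224,200/;s/198,425/198,125/;s/190,376/190,76/' m.py; python3 m.py | tail -4; cat >>m.py <<'E'
print("--- disc side edges: left/right extremes in the top view (z 26 rim)")
for p in((112,150),(290,155)): print("top",plane(t,px(399,213,*p),.026)[:2])
for p in((112,165),(292,165)): print("scene z6/26",plane(s,px(165,220,*p),.026)[:2])
for p in((148,48),(192,42)): print("scene bar -x end corners z48",plane(s,px(165,220,*p),.048)[:2])
for p in((178,75),(246,64)): print("top bar +x end corners z48",plane(t,px(399,213,*p),.048)[:2])
for p in((108,215),(116,225),): print("top bar -x end z48",plane(t,px(399,213,p[0]+90,p[1]+20),.048)[:2])
E
python3 m.py | sed -n '/---/,$p'
```

```text
tip (array([0.46831202, 0.24413367, 0.07323912]), [np.float64(0.29), np.float64(0.24)])
tick (array([0.48179286, 0.2466127 , 0.04827537]), [np.float64(0.04), np.float64(0.03)]) 5.254039698659945
 tick dir 8.53265390564295 [0.47651094 0.24486628] [0.48957005 0.24682558]
 tick dir 9.515769354654262 [0.47543633 0.24506443] [0.48798725 0.24716828]
--- disc side edges: left/right extremes in the top view (z 26 rim)
top [ 0.57547485 -0.21513684]
top [ 0.57330136 -0.2618794 ]
scene z6/26 [ 0.57706374 -0.2624405 ]
scene z6/26 [ 0.58537228 -0.21439723]
scene bar -x end corners z48 [ 0.5557572  -0.24649116]
scene bar -x end corners z48 [ 0.55588485 -0.23480538]
top bar +x end corners z48 [ 0.5932348  -0.22823759]
top bar +x end corners z48 [ 0.59576299 -0.24586292]
top bar -x end z48 [ 0.55179833 -0.23181594]
top bar -x end z48 [ 0.54918757 -0.23377082]
```

Knob axis is about (0.574,-0.239) with yaw about 0.02. The shaft is about (0.469,0.245) with its flat about 0.14 rad. The measured heights (knob top 48 mm, collar 51 mm) agree with the text. Moving over the knob now.

The manual's scale: shifts go in shares of 0.4 m and turns go in shares of 360 degrees. Converting my numbers, 0.029 m / 0.4 = 0.0725, -0.0265 m / 0.4 = -0.0663, 0.1033 rad / 6.2832 = 0.0164.

```bash
echo '[{"yaw": 0.0164,"jaw": 0.085},{"yaw": 0.0164,"jaw": 0.085},{"yaw": 0.0164,"jaw": 0.085},{"dx": 0.0725,"dy": -0.0663,"jaw": 0.085},{"dx": 0.0725,"dy": -0.0663,"jaw": 0.085},{"dx": 0.0725,"dy": -0.0663,"jaw": 0.085},{"dx": 0.0725,"dy": -0.0663,"jaw": 0.085},{"dx": 0.0725,"dy": -0.0663,"jaw": 0.085}]' | python3 inch.py 80; echo '[{"dx": 0.0725,"dy": -0.0663,"jaw": 0.085},{"dx": 0.0725,"dy": -0.0663,"jaw": 0.085},{"dx": 0.0725,"dy": -0.0663,"jaw": 0.085},{"dx": 0.0725,"dy": -0.0663,"jaw": 0.085},{"dx": 0.0725,"dy": -0.0663,"jaw": 0.085},{"dx": 0.0725,"dy": -0.0663,"jaw": 0.085},{"dx": 0.0725,"dy": -0.0663,"jaw": 0.085},{"dx": 0.0725,"dy": -0.0663,"jaw": 0.085}]' | python3 inch.py; echo '[{"jaw": 0.085},{"jaw": 0.085}]' | python3 inch.py
```

```text
t: 0.77
tcp_pos: [0.346, -0.4541, 0.248]
orientation: [-3.141, 0.0, 0.02]
force: [0.0, -0.5, 0.3]
grip_width: 0.0849
finger_force: 0.0
t: 1.43
tcp_pos: [0.5737, -0.2371, 0.248]
orientation: [-3.141, 0.0, 0.021]
force: [-0.0, 0.2, 0.6]
grip_width: 0.0851
finger_force: 0.0
t: 1.6
tcp_pos: [0.5737, -0.2371, 0.2477]
orientation: [-3.141, 0.001, 0.024]
force: [-0.7, -0.4, -0.1]
grip_width: 0.0849
finger_force: 0.0
```

Converted, 0.0395 m / 0.4 = 0.0988, 0.002 m / 0.4 = 0.005.

```bash
echo '[{"dy": 0.005,"dz": 0.0988,"jaw": 0.085},{"dz": 0.0988,"jaw": 0.085},{"dz": 0.0988,"jaw": 0.085},{"dz": 0.0988,"jaw": 0.06},{"dz": 0.0988,"jaw": 0.04},{"jaw": 0.03},{"jaw": 0.03},{"dz": 0.0075,"jaw": 0.03}]' | python3 inch.py; echo '[{"jaw": 0.0},{"jaw": 0},{"jaw": 0},{"jaw": 0},{"jaw": 0},{"jaw": 0}]' | python3 inch.py 80
```

```text
t: 2.27
tcp_pos: [0.5737, -0.242, 0.05]
orientation: [3.141, -0.002, 0.02]
force: [0.4, 0.1, 0.5]
grip_width: 0.0302
finger_force: 0.0
t: 2.77
tcp_pos: [0.5744, -0.2418, 0.0507]
orientation: [3.139, -0.004, 0.021]
force: [-1.1, -1.3, 8.4]
grip_width: 0.0121
finger_force: 80.4
```

```bash
echo '[{"dz": -0.025,"jaw": 0},{"dz": -0.0625,"jaw": 0},{"dz": -0.0875,"jaw": 0},{"dz": -0.0875,"jaw": 0},{"dz": -0.0875,"jaw": 0},{"dz": -0.05,"jaw": 0},{"jaw": 0},{"jaw": 0}]' | python3 inch.py; python3 - <<'E'
from workcell import r, capture
from h import *
P=np.array([.574,-.241,.19]);o=[]
for n in("scene","top"):
    c=capture(n);np.savez(f"pics/{n}1.npz",**c);u,v=proj(c,P).astype(int);print(n,u,v)
    o.append(cv2.resize(c["frame"][v-30:v+30,u-40:u+40,::-1],(400,300),interpolation=cv2.INTER_CUBIC))
cv2.imwrite("pics/held.png",np.hstack(o))
E
```

```text
t: 3.43
tcp_pos: [0.5736, -0.2411, 0.2107]
orientation: [3.14, -0.004, 0.021]
force: [1.3, -0.1, -1.5]
grip_width: 0.0114
finger_force: 79.2
scene 139 174
top 421 206
```

View pics/held.png

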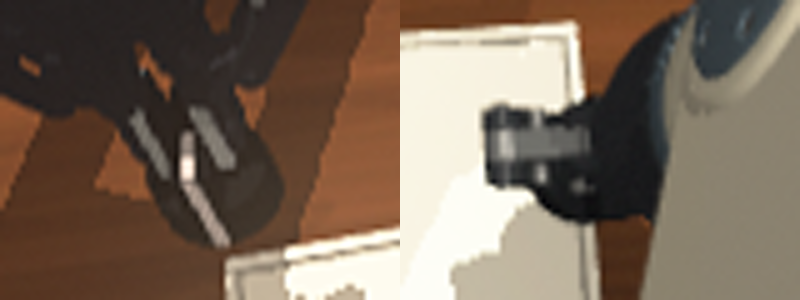

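The knob is held upright and clear of the tray. In the scene crop the pointer's outer end is at (187,180), and the line's foot at (224,244).

```bash
python3 - <<'E'
from h import *
c=dict(np.load("pics/scene1.npz"))
px=lambda X,Y:(139-40+X/5-.4,174-30+Y/5-.4)
for p,z in(((187,181),.208),((226,245),.186),((226,245),.166)): print(z,plane(c,px(*p),z)[:2]-.022*np.array([1,.021]))
E
```

```text
0.208 [ 0.57568401 -0.24194843]
0.186 [ 0.58945786 -0.23512966]
0.166 [ 0.57540199 -0.24123818]
```

Converted, -0.0381 m / 0.4 = -0.0953, -0.0028 m / 0.4 = -0.007, -0.12 rad / 6.2832 = -0.0191.

```bash
echo '[{"yaw": -0.0191,"jaw": 0},{"dx": -0.007,"dy": -0.0953,"jaw": 0},{"dx": -0.007,"dy": -0.0953,"jaw": 0},{"dx": -0.007,"dy": -0.0953,"jaw": 0},{"dx": -0.007,"dy": -0.0953,"jaw": 0},{"dx": -0.007,"dy": -0.0953,"jaw": 0},{"dx": -0.007,"dy": -0.0953,"jaw": 0},{"dx": -0.007,"dy": -0.0953,"jaw": 0}]' | python3 inch.py; echo '[{"dx": -0.007,"dy": -0.0953,"jaw": 0},{"dx": -0.007,"dy": -0.0953,"jaw": 0},{"dx": -0.007,"dy": -0.0953,"jaw": 0},{"dx": -0.007,"dy": -0.0953,"jaw": 0},{"dx": -0.007,"dy": -0.0953,"jaw": 0},{"dx": -0.007,"dy": -0.0953,"jaw": 0},{"jaw": 0},{"jaw": 0}]' | python3 inch.py
```

```text
t: 4.2
tcp_pos: [0.5142, 0.0221, 0.2065]
orientation: [-3.141, 0.003, 0.141]
force: [0.6, 0.7, 0.5]
grip_width: 0.0116
finger_force: 79.2
t: 4.87
tcp_pos: [0.4657, 0.2458, 0.2065]
orientation: [3.141, 0.002, 0.145]
force: [0.8, -0.6, 0.2]
grip_width: 0.0117
finger_force: 79.2
```

Converted, 0.026 m / 0.4 = 0.065, 0.0021 m / 0.4 = 0.0053.

```bash
echo '[{"dx": 0.0053,"dy": 0.0035,"dz": 0.065,"jaw": 0},{"dz": 0.065,"jaw": 0},{"dz": 0.065,"jaw": 0},{"jaw": 0},{"jaw": 0},{"jaw": 0}]' | python3 inch.py; python3 - <<'E'
from workcell import r, capture
from h import *
P=np.array([.469,.245,.09]);o=[]
for n in("scene","top"):
    c=capture(n);np.savez(f"pics/{n}2.npz",**c);u,v=proj(c,P).astype(int);print(n,u,v)
    o.append(cv2.resize(c["frame"][v-30:v+30,u-25:u+25,::-1],(400,480),interpolation=cv2.INTER_CUBIC))
cv2.imwrite("pics/over.png",np.hstack(o))
E
```

```text
t: 5.37
tcp_pos: [0.47, 0.2428, 0.1305]
orientation: [3.141, 0.0, 0.14]
force: [-0.4, 0.1, -0.8]
grip_width: 0.0114
finger_force: 79.2
scene 372 132
top 162 268
```

View pics/over.png

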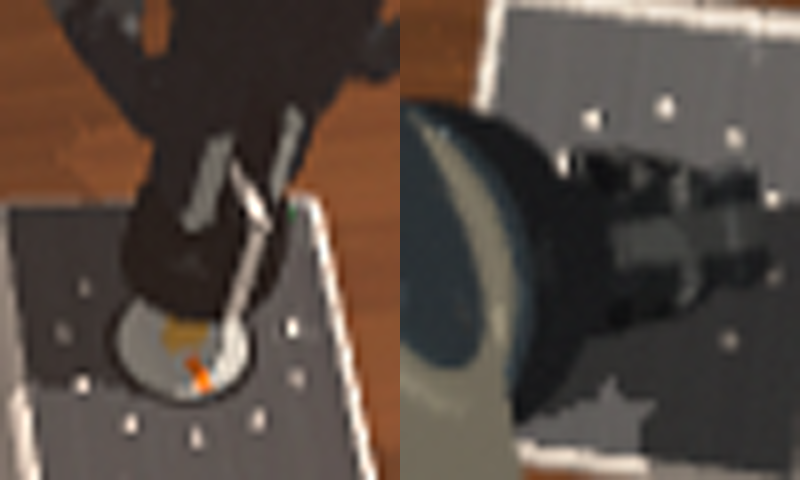

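The knob hangs over the shaft. In the scene crop the pointer's end is at (262,218), and the brass tip and orange tick (200,375) show beneath it.

```bash
python3 - <<'E'
from h import *
c=dict(np.load("pics/scene2.npz"));t=dict(np.load("pics/top2.npz"))
px=lambda X,Y:(372-25+X/8-.44,132-30+Y/8-.44)
inv=lambda p:np.array([(p[0]-372+25+.44)*8,(p[1]-132+30+.44)*8]).round()
d=np.array([np.cos(.14),np.sin(.14)])
for z in(.126,.128,.130): print(z,plane(c,px(262,220),z)[:2]-.022*d)
a=np.array([.470,.2428])
for off in(0,.002):
  A=a+off*d
  for r,h in((.022,.0422),(.022,.0),(.002,.042)): print(off,r,h,inv(proj(c,np.r_[A+r*d,.0858+h])))
for th in np.radians([-120,-28,60]): print("rim",inv(proj(c,np.r_[a+.022*np.array([np.cos(th),np.sin(th)]),.0858])))
print("tip",inv(proj(c,np.array([.469,.2448,.074]))),inv(proj(c,np.array([.469,.2448,.05]))))
E
```

```text
0.126 [0.47000149 0.24313522]
0.128 [0.47164337 0.24222412]
0.13 [0.47328525 0.24131302]
0 0.022 0.0422 [262. 215.]
0 0.022 0.0 [231. 318.]
0 0.002 0.042 [231. 162.]
0.002 0.022 0.0422 [265. 221.]
0.002 0.022 0.0 [234. 323.]
0.002 0.002 0.042 [234. 167.]
rim [123. 240.]
rim [182. 318.]
rim [275. 281.]
tip [197. 284.] [182. 338.]
```

Converted, 0.004 m / 0.4 = 0.01, -0.0026 m / 0.4 = -0.0065.

```bash
echo '[{"dx": -0.0043,"dy": -0.0065,"jaw": 0},{"jaw": 0},{"dz": 0.01,"jaw": 0},{"dz": 0.01,"jaw": 0},{"jaw": 0},{"jaw": 0}]' | python3 inch.py; echo '[{"dz": 0.0075,"jaw": 0},{"jaw": 0},{"jaw": 0}]' | python3 inch.py; echo '[{"dz": 0.0075,"jaw": 0},{"jaw": 0},{"jaw": 0}]' | python3 inch.py; echo '[{"dz": 0.0075,"jaw": 0},{"jaw": 0},{"jaw": 0}]' | python3 inch.py
```

```text
t: 5.97
tcp_pos: [0.4671, 0.2456, 0.1214]
orientation: [3.141, 0.001, 0.141]
force: [0.3, 0.2, -1.0]
grip_width: 0.0117
finger_force: 79.2
t: 6.22
tcp_pos: [0.4673, 0.2456, 0.1186]
orientation: [3.141, 0.0, 0.141]
force: [-0.5, -0.3, -0.6]
grip_width: 0.0116
finger_force: 79.2
t: 6.47
tcp_pos: [0.4673, 0.2457, 0.1156]
orientation: [3.142, 0.0, 0.141]
force: [0.2, 0.2, 0.6]
grip_width: 0.0115
finger_force: 79.2
t: 6.72
tcp_pos: [0.4676, 0.2458, 0.1127]
orientation: [-3.142, -0.0, 0.141]
force: [1.4, -0.5, -0.4]
grip_width: 0.0119
finger_force: 79.2
```

Converted, 0.003 m / 0.4 = 0.0075.

```bash
for i in 1; do echo '[{"dz": 0.0075,"jaw": 0},{"jaw": 0},{"jaw": 0}]' | python3 inch.py; echo '[{"dz": 0.0075,"jaw": 0},{"jaw": 0},{"jaw": 0}]' | python3 inch.py; echo '[{"dz": 0.0075,"jaw": 0},{"jaw": 0},{"jaw": 0}]' | python3 inch.py; done
```

```text
t: 6.97
tcp_pos: [0.4675, 0.2457, 0.1097]
orientation: [-3.142, -0.0, 0.141]
force: [2.8, 1.4, -1.5]
grip_width: 0.0116
finger_force: 79.1
t: 7.22
tcp_pos: [0.4675, 0.2457, 0.1066]
orientation: [-3.142, -0.0, 0.141]
force: [1.4, 0.1, -2.7]
grip_width: 0.0117
finger_force: 79.1
t: 7.47
tcp_pos: [0.4675, 0.2457, 0.1036]
orientation: [3.142, -0.0, 0.141]
force: [2.0, -0.6, -1.6]
grip_width: 0.0119
finger_force: 79.0
```

Converted, 0.002 m / 0.4 = 0.005.

```bash
echo '[{"dz": 0.005,"jaw": 0},{"jaw": 0},{"jaw": 0}]' | python3 inch.py; echo '[{"dz": 0.005,"jaw": 0},{"jaw": 0},{"jaw": 0}]' | python3 inch.py; echo '[{"dz": 0.005,"jaw": 0},{"jaw": 0},{"jaw": 0}]' | python3 inch.py;  echo '[{"dz": 0.005,"jaw": 0},{"jaw": 0},{"jaw": 0}]' | python3 inch.py
```

```text
t: 7.72
tcp_pos: [0.4676, 0.2458, 0.102]
orientation: [-3.141, -0.0, 0.141]
force: [1.3, -0.9, 4.0]
grip_width: 0.0119
finger_force: 79.9
t: 7.97
tcp_pos: [0.4676, 0.2458, 0.1002]
orientation: [-3.141, -0.001, 0.141]
force: [1.1, -0.6, 6.0]
grip_width: 0.0114
finger_force: 80.1
t: 8.22
tcp_pos: [0.4677, 0.2458, 0.0983]
orientation: [-3.141, -0.001, 0.141]
force: [0.9, -0.2, 8.4]
grip_width: 0.0119
finger_force: 80.4
t: 8.47
tcp_pos: [0.4677, 0.2458, 0.0965]
orientation: [-3.141, -0.001, 0.141]
force: [-0.0, -0.4, 10.3]
grip_width: 0.0117
finger_force: 80.7
```

Converted, 0.001 m / 0.4 = 0.0025.

```bash
echo '[{"dz": 0.0025,"jaw": 0},{"jaw": 0},{"jaw": 0}]' | python3 inch.py; echo '[{"dz": 0.0025,"jaw": 0},{"jaw": 0},{"jaw": 0},{"jaw": 0},{"jaw": 0}]' | python3 inch.py; python3 - <<'E'
from workcell import r, capture
from h import *
P=np.array([.469,.245,.075])
c=capture("scene");u,v=proj(c,P).astype(int);print(u,v)
cv2.imwrite("pics/home.png",cv2.resize(c["frame"][v-30:v+30,u-30:u+30,::-1],(480,480),interpolation=cv2.INTER_CUBIC))
E
```

```text
t: 8.72
tcp_pos: [0.4678, 0.2459, 0.0962]
orientation: [-3.141, -0.001, 0.141]
force: [-1.5, -2.7, 18.5]
grip_width: 0.0118
finger_force: 81.9
t: 9.13
tcp_pos: [0.4679, 0.246, 0.096]
orientation: [-3.141, -0.001, 0.141]
force: [-4.2, -3.4, 27.4]
grip_width: 0.0121
finger_force: 83.2
371 136
```

View pics/home.png

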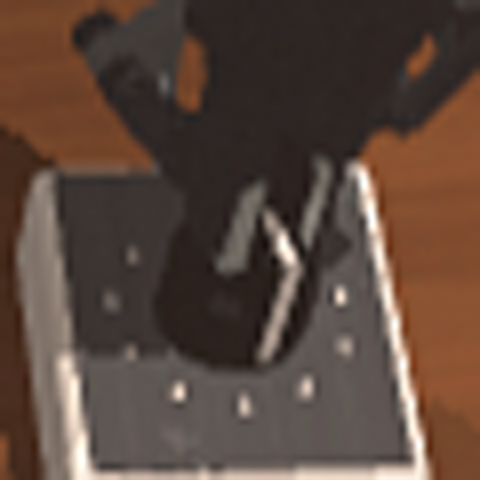

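The knob sits low on the dimmer and covers the collar, with the pointer on the flat side (line end at crop 297,268 to foot 265,360). The force rose from 5 to 11 N over 6 mm and then hit a hard stop. I'll ease off slightly and hand in.

Converted, -0.001 m / 0.4 = -0.0025.

```bash
echo '[{"dz": -0.0025,"jaw": 0},{"jaw": 0},{"jaw": 0},{"jaw": 0}]' | python3 inch.py; python3 -c "
from workcell import r, capture
print(r.sign_off())"
```

```text
t: 9.52
tcp_pos: [0.4678, 0.2459, 0.0962]
orientation: [-3.141, -0.001, 0.141]
force: [-2.3, -1.9, 17.7]
grip_width: 0.0117
finger_force: 81.6
the job is handed in; nothing more can be done
None
```

The knob is fully home on the D-shaft with its pointer on the flat side, and I handed the job in at 9.5 s with the gripper still holding it pressed against the stop (about 18 N down, 80 N grip); the hand-in returned no verdict.

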